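# Feed a lead hanger into a slotted rail until it latches

### The arm

A 6-joint arm with a two-finger parallel gripper is mounted at the origin on the work surface. World frame = base frame: x ahead of the robot, y to its left, z up, the work surface at z = 0. Lengths are in m, angles in rad, forces in N, time in s.
With the tool pointing down it reaches from about 0.375 to 0.9 m from the base axis. Payload 3.1 kg.
Tool frame: the origin (TCP) lies at the very end of the fingers, on their centre line; the grasp point (between the pads) lies 19 mm behind it (manip.pinch_z is the distance from the TCP to the grasp point, in m); z points along the fingers, y is the direction in which the jaws open and shut (so a half turn about z gives the same grasp; the last joint's range is limited). The gripper opens to 85 mm and grips with 20 to 120 N. Pads are 22 mm wide; open, the fingers measure 114 mm over their backs; the gripper's body (76 mm by 85 mm) begins 54 mm behind the grasp point. The pads swing forward as they close: fully open they stand 13 mm farther back than shut.
Start: joints at [-1.526, 0.527, 1.433, -0, 1.181, -0.178], TCP at [0.139, -0.609, 0.231] pointing down, gripper open.
Joint ranges: [-3.08, 3.08], [-0.75, 2.2], [0.22, 2.44], [-1.43, 4.57], [0, 2.65], [-2.85, 2.85]. Speed limits (rad/s): [2.79, 2.79, 3.14, 3.14, 3.14, 3.14].

### API

Orientations are given as a unit quaternion [x, y, z, w].
In Python, from station import manip gives the robot as it stands.
- The arm moves only by the tool drive_tool, never from a script. Its argument "increments" is a list of rows, each a list of 7 numbers: the closure in counts, from 0 (fully open) to 255 (shut), then the shift along the tool's x, y, z in cm, then the turn, a rotation vector about the tool's x, y, z in rad. A call has 1 to 20 rows; each row is the pose to reach, as a shift and turn from the pose commanded when the call began, along the tool's axes at that moment; what a row does not reach only later rows make up. A row lasts 1/10 s, in which the tool goes at most 50 mm and 8.59 degrees, less where a joint would pass 70% of its speed; a pose out of reach is approached as far as the arm can. A call with a gripper value outside its range is refused whole. The fingers move at their own pace and stop on an object; "force" is the grip in N (left out, the last holds). Time passes only in rows, so rows that repeat a pose let the fingers close. It gives the time, the measured TCP pose, the force and the opening at its end, in the units of the state.
- manip.sense(): the state, without advancing time (a new reading comes with each control period).
- manip.snapshot(name): name is "side" or "top"; returns the picture (400x640x3 uint8, red, green, blue); there is no depth.
- manip.camera_model(name): a dict with "mtx" (3x3 intrinsics, pixels), "cam_to_world" (4x4, takes a point from camera to world coordinates). Camera axes: x right, y down, z forward; pixel columns grow to the right and rows downward; lengths in m; the calibration is good to about 2 mm. A picture is of the moment at which its call begins. camera_model takes no time and is no camera call.
- manip.sign_off(): hands the job in, once; it reports no verdict.
The state is a dict: "t": time; "q": joint angles; "qd": joint speeds; "tau": joint torques, N m; "tcp_pos": TCP position; "tool_rot": TCP orientation; "force": force on the tool from outside, world axes, zero at the start; "ft_torque": the same for the moment, N m; "finger_gap": opening from 0.0 (shut) to 1.0 (fully open).
Only numpy, scipy, OpenCV 4.12 (cv2) and the standard library are available. Lean on these libraries where they do the work, as an engineer would, in place of code of your own. Each camera call takes 0.05 s, during which the arm holds its last target. There are 200 camera calls.

### The job

Pick up the lead hanger with the rectangular foot, feed its foot into the open, flared end of the raised slotted rail and slide it gently along until the sprung catch has snapped shut behind its grip bar and the bar is held against the sprung buffer. Never press the hanger hard (over about 25 N) against the rail or its end block. Let go of it, and leave the round-footed hanger and the other things on the bench where they are.

Things in the scene. Friction and masses are not known exactly. Their poses are not given: they have to be found in the camera images.
- hanger_grip (a point): point to grip on the lead hanger: on the axis of its upright aluminium grip bar, 24 (x) x 14 (y) mm, which runs from 19 to 82 mm above the underside of the foot; this point is 64 mm above it. The loose hanger (0.10 to 0.19 kg) stands on the bench. x along the foot, z up; a half turn about z looks the same. Keep fingertips over 39 mm above the underside of the foot, clear of the hook arms
- hanger_foot (a point): centre of the same hanger's steel foot, 44 (x) x 23 (y) x 8 mm, 4 mm above its underside, straight below hanger_grip. Above the foot a neck, 24 x 8 mm, joins it to the grip bar. A 5 mm thick steel hook arm leaves each y face of the bar 36 mm above the underside of the foot, reaches 57 mm out in y and curls down to 3 mm above that underside
- rail: raised aluminium channel, slot upwards, on two posts and a dark fixed base plate, 180 x 90 x 8 mm. Origin: centre of the plate's underside; x along the channel, into it from the open mouth at x = -120 mm; black cap at +120 mm. Inner floor at z = 104 mm, inside 26 mm wide and 11 mm high, outside 34 mm wide; two 5 mm lips above (top z = 120 mm) leave a 13 mm slot along the middle
- mouth (a point): centre of the channel's inner floor at the mouth (rail x = -120, y = 0, z = 104 mm); axes as the rail. The foot goes in here and runs under the lips, the neck in the slot, with about 1.5 mm of play each way. Walls and floor are flared by 2 to 4 mm from x = -120 to -133 mm, the lips upwards from -111 to -123 mm
- rail_top (a point): middle of the slot, level with the top of the lips (rail x = y = 0, z = 120 mm). A dark end block is clamped over the rail, its top 12 mm above the lips. It carries a sprung buffer and a sprung catch that act on the lowest 10 mm of the grip bar. Its place differs each time: the buffer's face stands at rail x = -10 to +65 mm, to be found by feel or eye
- buffer (a joint): sprung steel buffer in the middle of the end block, facing the mouth: 0 = out, grows as the grip bar pushes it along rail +x, stops hard at 0.008 m. 2 N at first, 0.7 N more per mm
- catch (a joint): sprung steel catch on the +y side of the slot in front of the buffer: 0 = out across the slot, grows as it is pushed aside (rail +y). Its 30 degree ramp faces the mouth; the grip bar pushes it aside 3 to 5 mm (up to 4 N sideways, 3 to 9 N along the rail), and it snaps back to 0 behind the bar when the buffer is pushed in about 4.5 mm. After that the catch holds the bar, with the buffer about 4 mm in
- round_hanger: the other hanger, to be left alone: the same grip bar on a round foot of 42 mm diameter with short hooks, 70 mm high; origin under its centre
- breadboard: white breadboard, 55 x 165 x 9 mm, to be left alone; origin under its centre
- multimeter: yellow and black multimeter lying on its back, 150 x 75 x 43 mm, to be left alone; origin under its centre
- spool: small grey spool, 44 mm diameter, 30 mm high, to be left alone; origin under its centre
- screwdriver: screwdriver lying down, 160 mm long, to be left alone

How it is judged:
By the outcome, as a careful person would: the job done as asked, in the order asked, and still so for the second after the job is handed in, with the robot touching nothing.
It also fails if it takes over 64 s, if anything falls off the work surface, if the arm or the gripper's body presses on something with over 40 N, if the wrist force passes 120 N, or if a joint passes its speed limit or range.

## Working session

There is one attempt and no reset: what is moved stays moved. The work goes in short steps, Python scripts to look and compute and a tool call to move; the robot and the scene stay as the last step left them, time stands still between calls to the robot, and variables do not carry over. Pictures are saved under pics/ and viewed, about 8 in all and at most 12, crops included, and the job is handed in when it is done.

Besides the shell and the picture viewer there is one more tool, called as name(argument=value, ...) on one line, values as JSON. drive_tool: Moves the arm, as the interface text tells. Its arguments: {"type":"object","properties":{"increments":{"type":"array","items":{"type":"array","items":{"type":"number"}}},"force":{"type":"number"}},"required":["increments"]}

```bash
mkdir -p pics && ls && python3 - <<'E'
from station import manip
import cv2,numpy as np
for n in("side","top"):
    im=manip.snapshot(n); cv2.imwrite(f"pics/{n}0.png",im[:,:,::-1])
    m=manip.camera_model(n); print(n,np.round(m["mtx"],1).tolist(),np.round(m["cam_to_world"],3).tolist())
s=manip.sense(); print(s["t"],s["tcp_pos"],s["tool_rot"],s["finger_gap"],manip.pinch_z)
E
```

```text
pics
side [[410.4, 0.0, 318.1], [0.0, 410.4, 197.9], [0.0, 0.0, 1.0]] [[0.922, -0.279, 0.268, 0.337], [-0.387, -0.674, 0.629, -0.638], [0.005, -0.684, -0.73, 0.764], [0.0, 0.0, 0.0, 1.0]]
top [[498.0, 0.0, 323.1], [0.0, 498.0, 200.5], [0.0, 0.0, 1.0]] [[-0.004, -0.989, 0.146, 0.45], [-1.0, 0.003, -0.003, -0.071], [0.003, -0.146, -0.989, 1.099], [0.0, 0.0, 0.0, 1.0]]
0.1 [ 0.13870455 -0.60876285  0.2304361 ] [ 9.93745788e-01  1.11661824e-01  7.04662468e-05 -9.69492470e-04] 1.0029805831345033 0.0187
```

View pics/side0.png

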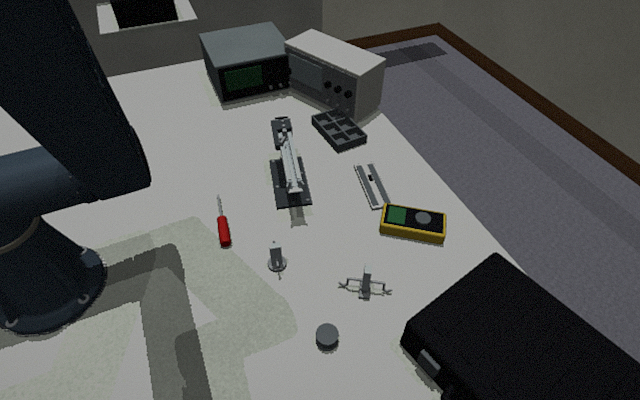

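View pics/top0.png

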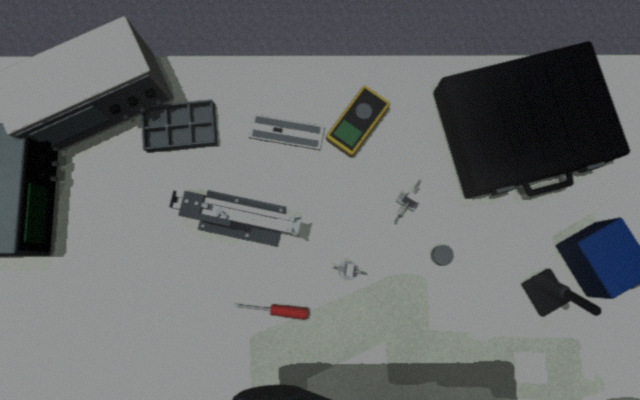

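Side: the rail runs from its mouth at about (297,215) to the cap at (283,122). The lead hanger is at (366,285) and the round one at (277,260). Top: the mouth is at (308,230), the cap at (173,198), the lead hanger at (408,202) and the round hanger at (349,270). I'll look at enlarged crops next.

```bash
python3 - <<'E'
import cv2,numpy as np
t=cv2.imread("pics/top0.png"); s=cv2.imread("pics/side0.png")
g=lambda im:np.clip(255*(im/255.)**0.6,0,255).astype(np.uint8)
a=cv2.resize(g(t)[175:255,160:320],None,fx=5,fy=5,interpolation=cv2.INTER_CUBIC)
b=cv2.resize(g(t)[175:230,385:435],(200,220)[::1],interpolation=cv2.INTER_CUBIC)
c=cv2.resize(g(s)[255:310,330:405],(300,220),interpolation=cv2.INTER_CUBIC)
d=cv2.resize(g(s)[110:230,265:325],(220,440),interpolation=cv2.INTER_CUBIC)
o=np.zeros((600,800,3),np.uint8);o[:400]=a[:400]
bc=np.hstack([cv2.resize(b,(180,198)),cv2.resize(c,(270,198))]);o[400:598,:450]=bc
cv2.imwrite("pics/crop1.png",o)
cv2.imwrite("pics/crop2.png",cv2.resize(g(s)[105:235,240:340],None,fx=4.6,fy=4.6,interpolation=cv2.INTER_CUBIC))
E
```

```text
(no output)
```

View pics/crop1.png

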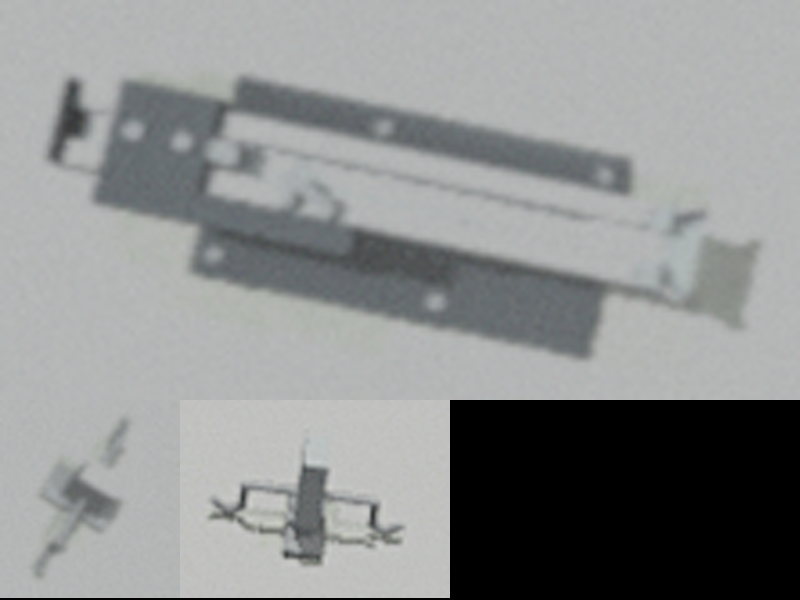

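View pics/crop2.png

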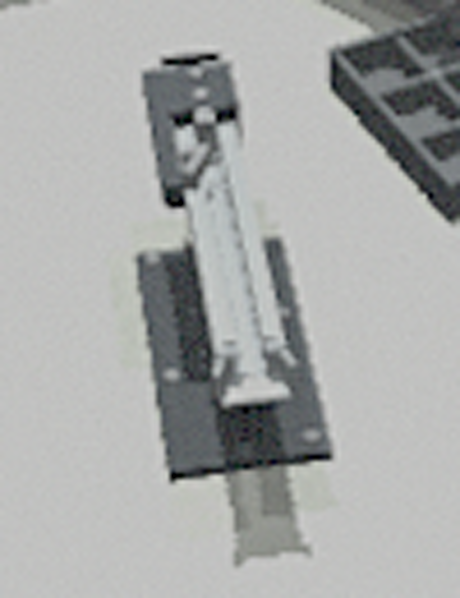

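Crop 1: the plate's four corners are visible (crop px (237,78), (632,157), (590,357), (192,270)). The buffer tip is near (240,153), the catch is on the lower (+y) side near (320,200), and the hanger's hook tips are at (125,420) and (42,572). Crop 2 confirms the mouth at the near end. Now I'll convert these to positions.

```bash
cat > h.py <<'E'
from station import manip
import numpy as np
def ray(n,uv):
    m=manip.camera_model(n);K=np.array(m["mtx"]);T=np.array(m["cam_to_world"])
    d=T[:3,:3]@np.linalg.inv(K)@np.r_[uv,1.];return T[:3,3],d
def onz(n,uv,z):
    o,d=ray(n,np.array(uv,float));return o+d*(z-o[2])/d[2]
def tri(a,b):
    A=np.zeros((3,3));r=np.zeros(3)
    for n,uv in(("top",a),("side",b)):
        o,d=ray(n,np.array(uv,float));d/=np.linalg.norm(d);P=np.eye(3)-np.outer(d,d);A+=P;r+=P@o
    return np.linalg.solve(A,r)
def proj(n,p):
    m=manip.camera_model(n);T=np.linalg.inv(np.array(m["cam_to_world"]));c=T[:3,:3]@p+T[:3,3];c=np.array(m["mtx"])@c;return c[:2]/c[2]
E
cat > m1.py <<'E'
from h import *
np.set_printoptions(precision=4,suppress=True)
t=lambda x,y:(160+x/5,175+y/5)
s=lambda x,y:(240+x/4.6,105+y/4.6)
top=[onz("top",t(*c),.008) for c in((237,78),(632,157),(590,357),(192,270))]
TL,TR,BR,BL=top
print("plate",np.mean(top,0),[np.linalg.norm(a-b) for a,b in((TL,TR),(BL,BR),(TL,BL),(TR,BR))])
d=(TL-TR)+(BL-BR);print("yaw",np.arctan2(d[1],d[0]),[np.arctan2(*(a-b)[1::-1]) for a,b in((TL,TR),(BL,BR))])
sd=[onz("side",s(*c),.008) for c in((172,475),(330,455))];print("side near corners",sd,"top",BR,TR)
c=np.mean(top,0);c[2]=0;y=np.arctan2(d[1],d[0]);R=np.array([[np.cos(y),-np.sin(y),0],[np.sin(y),np.cos(y),0],[0,0,1]])
for n,p in(("bufft",onz("top",t(240,153),.127)),("catch",onz("top",t(340,210),.127)),("mouthtop l",onz("top",t(705,212),.124)),("mouthtop r",onz("top",t(685,300),.124)),("capend",onz("top",t(60,120),.115)),("blockface",onz("top",t(208,195),.132)),("side buff",onz("side",s(205,118),.127)),("side mouth",onz("side",s(255,385),.11))):
    print(n,p,"rail",R.T@(p-c))
h=lambda x,y:(385+x/3.6,175+(y-400)/3.6); g=lambda x,y:(330+(x-180)/3.6,255+(y-400)/3.6)
print("mouth world",c+R@[-.12,0,.104])
a,b=onz("top",h(125,420),.02),onz("top",h(42,572),.02);print("tips top",a,b,(a+b)/2,np.linalg.norm(a-b),np.arctan2(*(a-b)[1::-1]))
a,b=onz("side",g(210,513),.02),onz("side",g(402,533),.02);print("tips side",a,b,(a+b)/2,np.linalg.norm(a-b),np.arctan2(*(b-a)[1::-1]))
print("bar top",onz("top",h(65,475),.082),onz("side",g(315,450),.082),tri(h(65,475),g(315,450)))
E
python3 m1.py
```

```text
plate [0.5718 0.1027 0.008 ] [np.float64(0.17916087969537156), np.float64(0.1791846732062411), np.float64(0.08705625281370452), np.float64(0.08984039858995298)]
yaw 1.3609606324498975 [np.float64(1.368730417786729), np.float64(1.3531918788653252)]
side near corners [array([0.5083, 0.0199, 0.008 ]), array([0.5921, 0.001 , 0.008 ])] top [0.5091 0.0239 0.008 ] [0.5971 0.0062 0.008 ]
bufft [0.5831 0.152  0.127 ] rail [ 0.0506 -0.0009  0.127 ]
catch [0.5604 0.1121 0.127 ] rail [0.0069 0.013  0.127 ]
mouthtop l [ 0.5595 -0.031   0.124 ] rail [-0.1332 -0.0159  0.124 ]
mouthtop r [ 0.5249 -0.0232  0.124 ] rail [-0.1329  0.0196  0.124 ]
capend [0.5983 0.227  0.115 ] rail [ 0.1271 -0.0001  0.115 ]
blockface [0.5659 0.1628 0.132 ] rail [0.0577 0.0182 0.132 ]
side buff [0.5826 0.157  0.127 ] rail [0.0554 0.0007 0.127 ]
side mouth [ 0.5414 -0.0288  0.11  ] rail [-0.1349  0.0023  0.11  ]
mouth world [ 0.5468 -0.0147  0.104 ]
tips top [ 0.652 -0.288  0.02 ] [ 0.5588 -0.2348  0.02  ] [ 0.6054 -0.2614  0.02  ] 0.10734102509679481 -0.5182740637755576
tips side [ 0.5519 -0.2438  0.02  ] [ 0.6474 -0.2975  0.02  ] [ 0.5997 -0.2707  0.02  ] 0.10956838122362766 -0.51253683531359
bar top [ 0.6084 -0.24    0.082 ] [ 0.6033 -0.263   0.082 ] [ 0.6143 -0.2456  0.0507]
```

```bash
python3 - <<'E'
import cv2,numpy as np
from h import *
t=cv2.imread("pics/top0.png"); s=cv2.imread("pics/side0.png")
g=lambda im:np.clip(255*(im/255.)**0.6,0,255).astype(np.uint8)
b=cv2.resize(g(t)[175:230,385:435],None,fx=8,fy=8,interpolation=cv2.INTER_CUBIC)
c=cv2.resize(g(s)[262:310,335:398],None,fx=6.2,fy=6.2,interpolation=cv2.INTER_CUBIC)
o=np.zeros((450,800,3),np.uint8);o[:440,:400]=b;o[:c.shape[0],405:405+c.shape[1]]=c
cv2.imwrite("pics/crop3.png",o)
for p in([.6025,-.265,.082],[.6025,-.265,.004]): print(8*(proj("top",np.array(p))-[385,175]),6.2*(proj("side",np.array(p))-[335,262])+[405,0])
E
```

```text
[241.64107259 188.82793683] [607.20752313  48.36237161]
[189.48707545 230.76392034] [585.74670805 176.55887809]
```

View pics/crop3.png

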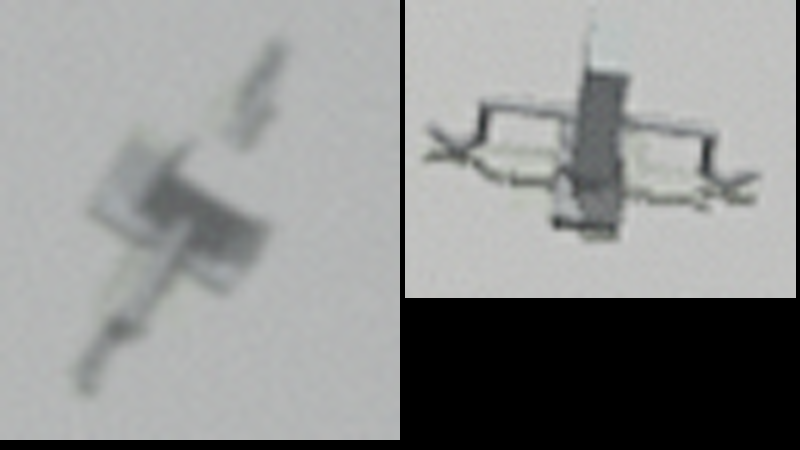

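Top: the foot centre is near (180,213) in the crop and the bar top near (239,174). Side: the bar top is near (608,48), which matches the projection of (0.6025, -0.265). Fusing the two views puts the hanger at about (0.6045, -0.2635) with its x axis at 1.056 rad, and the rail at (0.570, 0.1007) with yaw 1.361.

```bash
cat >> h.py <<'E'
from scipy.spatial.transform import Rotation as Ro
C=np.array([.5703,.1007,0]);YAW=1.361
def rail(x,y,z):
    return C+np.array([x*np.cos(YAW)-y*np.sin(YAW),x*np.sin(YAW)+y*np.cos(YAW),z])
def rel(pos,yaw):
    "increment (cm, rad in tool axes) from measured pose to tool-down pose with tool x at yaw"
    s=manip.sense();R=Ro.from_quat(s["tool_rot"])
    T=Ro.from_matrix(np.array([[np.cos(yaw),np.sin(yaw),0],[np.sin(yaw),-np.cos(yaw),0],[0,0,-1]]))
    print("t",round(s["t"],2),"shift cm",np.round(R.inv().apply(np.array(pos)-s["tcp_pos"])*100,2),"turn",np.round((R.inv()*T).as_rotvec(),4),"F",np.round(s["force"],2),"tcp",np.round(s["tcp_pos"],4),"gap",round(s["finger_gap"],3))
E
python3 -c "
from h import *
rel([.6045,-.2635,.30],1.056);rel([.6045,-.2635,.13],1.056)"
```

```text
t 0.1 shift cm [ 53.08 -23.34  -6.89] turn [-0.0017 -0.0011 -0.8322] F [ 0.36  0.08 -0.1 ] tcp [ 0.1387 -0.6088  0.2304] gap 1.003
t 0.1 shift cm [ 53.08 -23.31  10.11] turn [-0.0017 -0.0011 -0.8322] F [ 0.36  0.08 -0.1 ] tcp [ 0.1387 -0.6088  0.2304] gap 1.003
```

drive_tool(increments=[[0,3,-1,-4,0,0,-0.1],[0,8,-3.5,-7,0,0,-0.2],[0,53.1,-23.3,-6.9,-0.0017,-0.0011,-0.832],[0,53.1,-23.3,-6.9,-0.0017,-0.0011,-0.832],[0,53.1,-23.3,-6.9,-0.0017,-0.0011,-0.832],[0,53.1,-23.3,-6.9,-0.0017,-0.0011,-0.832],[0,53.1,-23.3,-6.9,-0.0017,-0.0011,-0.832],[0,53.1,-23.3,-6.9,-0.0017,-0.0011,-0.832],[0,53.1,-23.3,-6.9,-0.0017,-0.0011,-0.832],[0,53.1,-23.3,-6.9,-0.0017,-0.0011,-0.832],[0,53.1,-23.3,-6.9,-0.0017,-0.0011,-0.832],[0,53.1,-23.3,-6.9,-0.0017,-0.0011,-0.832],[0,53.1,-23.3,-6.9,-0.0017,-0.0011,-0.832],[0,53.1,-23.3,-6.9,-0.0017,-0.0011,-0.832],[0,53.1,-23.3,-6.9,-0.0017,-0.0011,-0.832],[0,53.1,-23.3,0,-0.0017,-0.0011,-0.832],[0,53.1,-23.3,6,-0.0017,-0.0011,-0.832],[0,53.1,-23.3,10,-0.0017,-0.0011,-0.832],[0,53.1,-23.3,10,-0.0017,-0.0011,-0.832],[0,53.1,-23.3,10,-0.0017,-0.0011,-0.832]])

```text
t: 2.1
tcp_pos: [0.6007, -0.2645, 0.1273]
tool_rot: [0.865, 0.502, -0.003, -0.003]
force: [0.1, 0.4, 0.6]
finger_gap: 1.003
```

```bash
python3 -c "
from h import *
rel([.6045,-.2635,.047],1.056)"
```

```text
t 2.1 shift cm [0.29 0.35 8.02] turn [-0.0083  0.0014 -0.0032] F [0.1  0.37 0.61] tcp [ 0.6007 -0.2645  0.1273] gap 1.003
```

drive_tool(increments=[[0,0,0,3,0,0,0],[0,0,0,6,0,0,0],[0,0,0,7.5,0,0,0],[0,0,0,8.2,0,0,0],[0,0,0,8.2,0,0,0]])

```text
t: 2.6
tcp_pos: [0.6048, -0.2652, 0.0497]
tool_rot: [0.864, 0.503, -0.0, 0.001]
force: [-0.2, 0.7, -0.1]
finger_gap: 0.999
```

```bash
python3 - <<'E'
from h import *
import cv2
rel([.6045,-.2635,.046],1.056)
g=lambda im:np.clip(255*(im/255.)**0.6,0,255).astype(np.uint8)[:,:,::-1]
t=manip.snapshot("top");s=manip.snapshot("side");rel([.6045,-.2635,.046],1.056)
a=cv2.resize(g(t)[170:245,360:440],(400,375),interpolation=cv2.INTER_CUBIC);b=cv2.resize(g(s)[230:310,325:405],(375,375),interpolation=cv2.INTER_CUBIC)
cv2.imwrite("pics/g1.png",np.hstack([a,b]))
E
```

```text
t 2.6 shift cm [ 0.14 -0.11  0.37] turn [ 0.0015  0.0018 -0.001 ] F [-0.2   0.72 -0.07] tcp [ 0.6048 -0.2652  0.0497] gap 0.999
t 2.7 shift cm [ 0.1  -0.2   0.49] turn [ 0.0039  0.0019 -0.0004] F [ 0.95  0.16 -0.74] tcp [ 0.6057 -0.2654  0.0509] gap 1.001
```

View pics/g1.png

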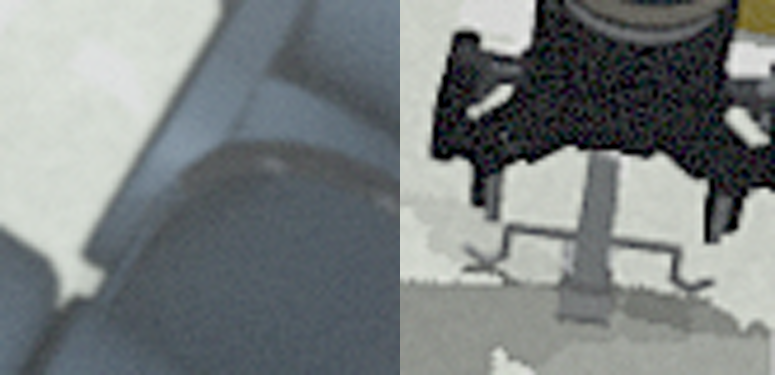

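The side picture shows the bar at (598,200), centred between the fingers at (485,190) and (718,210), with the fingertips clear of the arms. Lower slightly and close.

drive_tool(increments=[[0,0,0,0.2,0,0,0],[0,0,0,0.3,0,0,0],[0,0,0,0.3,0,0,0],[255,0,0,0.3,0,0,0],[255,0,0,0.3,0,0,0],[255,0,0,0.3,0,0,0],[255,0,0,0.3,0,0,0],[255,0,0,0.3,0,0,0],[255,0,0,0.3,0,0,0],[255,0,0,0.3,0,0,0],[255,0,0,0.3,0,0,0],[255,0,0,0.3,0,0,0],[255,0,0,0.3,0,0,0]], force=50)

```text
t: 4.0
tcp_pos: [0.6049, -0.2646, 0.0464]
tool_rot: [0.864, 0.504, -0.0, 0.001]
force: [0.6, -0.4, 0.8]
finger_gap: 0.158
```

```bash
python3 - <<'E'
from h import *
rel([.6045,-.2635,.25],1.056)
rel(rail(-.18,0,.22),1.361)
E
```

```text
t 4.0 shift cm [  0.04  -0.06 -20.36] turn [ 0.0014  0.0017 -0.0002] F [ 0.61 -0.42  0.81] tcp [ 0.6049 -0.2646  0.0464] gap 0.158
t 4.0 shift cm [ 12.89 -15.57 -17.41] turn [ 0.0011  0.0019 -0.3052] F [ 0.61 -0.42  0.81] tcp [ 0.6049 -0.2646  0.0464] gap 0.158
```

drive_tool(increments=[[255,0,0,-2,0,0,0],[255,0,0,-6,0,0,0],[255,0,0,-10,0,0,0],[255,0,0,-14,0,0,0],[255,2,-2.4,-17.4,0,0,-0.05],[255,4,-5,-17.4,0,0,-0.1],[255,6,-7.5,-17.4,0,0,-0.15],[255,8,-10,-17.4,0,0,-0.2],[255,10,-12.5,-17.4,0,0,-0.25],[255,12,-14.5,-17.4,0,0,-0.28],[255,12.9,-15.6,-17.4,0.0011,0.0019,-0.3052],[255,12.9,-15.6,-17.4,0.0011,0.0019,-0.3052],[255,12.9,-15.6,-15,0.0011,0.0019,-0.3052],[255,12.9,-15.6,-12.5,0.0011,0.0019,-0.3052],[255,12.9,-15.6,-11,0.0011,0.0019,-0.3052],[255,12.9,-15.6,-10.6,0.0011,0.0019,-0.3052],[255,12.9,-15.6,-10.6,0.0011,0.0019,-0.3052],[255,12.9,-15.6,-10.6,0.0011,0.0019,-0.3052]])

```text
t: 5.8
tcp_pos: [0.5335, -0.0761, 0.1526]
tool_rot: [0.777, 0.629, 0.0, 0.001]
force: [-0.2, -0.6, -1.3]
finger_gap: 0.161
```

```bash
python3 - <<'E'
from h import *
import cv2
rel(rail(-.18,0,.152),1.361)
g=lambda im:np.clip(255*(im/255.)**0.6,0,255).astype(np.uint8)[:,:,::-1]
t=manip.snapshot("top");s=manip.snapshot("side");rel(rail(-.18,0,.152),1.361)
np.savez("a.npz",t=t,s=s)
p=rail(-.18,0,.104);print(proj("top",p),proj("side",p),proj("side",rail(-.133,0,.104)))
a=cv2.resize(g(t)[190:265,270:350],(400,375),interpolation=cv2.INTER_CUBIC);b=cv2.resize(g(s)[155:230,260:340],(400,375),interpolation=cv2.INTER_CUBIC)
cv2.imwrite("pics/g2.png",np.hstack([a,b]))
E
```

```text
t 5.8 shift cm [ 0.06 -0.09  0.06] turn [ 0.0016  0.0003 -0.0007] F [-0.24 -0.58 -1.34] tcp [ 0.5335 -0.0761  0.1526] gap 0.161
t 5.9 shift cm [ 0.03 -0.07  0.09] turn [ 0.002   0.0003 -0.0003] F [ 0.92 -0.26 -0.76] tcp [ 0.5335 -0.0758  0.1529] gap 0.157
[323.56868888 231.71249551] [299.39940879 205.90869814] [296.14132777 190.58895777]
```

View pics/g2.png

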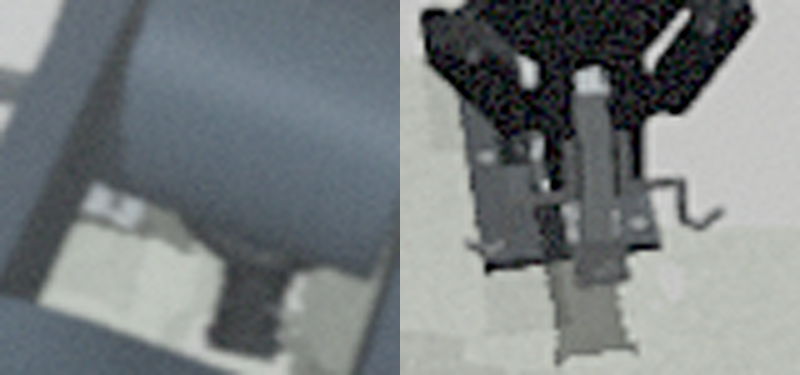

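Side view: the foot's near end spans crop x 575–630 at y 270, i.e. px (300.5, 209). The bar's near face is at px (299, 185), and the mouth is hidden behind it. I'll compare the side-camera biases of hanger and rail.

```bash
python3 - <<'E'
from h import *
np.set_printoptions(precision=2,suppress=True)
s=manip.sense();T=s["tcp_pos"];u=np.array([np.cos(YAW),np.sin(YAW),0]);v=np.array([-u[1],u[0],0])
b=T-[0,0,.0464]   # foot underside centre
print("lateral now mm",(b-C)@v*1e3,"long",(b-C)@u*1e3)
print("foot near end pred",proj("side",b-u*.022+[0,0,.002]),proj("side",b-u*.022+v*.0115),proj("side",b-u*.022-v*.0115),"bar",proj("side",b-u*.012+[0,0,.05]))
for x,z in((-.133,.102),(-.133,.122),(-.06,.12)):print("rail",x,proj("side",rail(x,0,z)),"per mm",proj("side",rail(x,.001,z))-proj("side",rail(x,0,z)), proj("top",rail(x,0,z)))
import cv2
im=cv2.imread("pics/side0.png").astype(int).sum(2)//3
for r in(160,166,172,178,184,188,190,192):print(r,im[r,278:312])
E
```

```text
lateral now mm -0.7226527707650741 long -180.30924258832258
foot near end pred [301.31 212.14] [295.98 213.5 ] [306.67 212.02] bar [299.96 193.12]
rail -0.133 [296.17 191.21] per mm [-0.44  0.06] [300.64 227.  ]
rail -0.133 [295.86 184.91] per mm [-0.45  0.06] [300.22 226.06]
rail -0.06 [291.21 163.73] per mm [-0.42  0.05] [264.13 218.61]
160 [ 43  40  34  18  72 139 166 157 161 148 147 161 152 149 129 125 166 160
 164 136  31  45  42  72 138 170 160 159 162 159 159 158 161 161]
166 [ 25  31  21  23  18  68 139 166 163 158 153 151 157 158 157 131 124 161
 158 166 147  75  40  49  56 120 171 164 158 158 159 158 156 162]
172 [ 15  23  26  41  39  20  64 139 168 164 161 154 147 159 158 154 121  99
 165 161 161 155 125  99  91  51  64 125 168 162 160 155 162 161]
178 [ 45  15  21  24  31  13  25  50 127 168 162 165 164 157 161 158 156 140
 114  96 104 122 147 144  29  49  52  56 120 175 164 159 159 158]
184 [ 50  40  21  31  23  34  40  18  84 136 102  42  56 101 155 162 162 158
 160 140  60  52  50  46  72  94  67  54  57  84 143 165 160 161]
188 [ 46  45  44  47  44  41  44  42  37  52  42  61  80  81 122 169 164 163
 162 166 157 143 149 124  56  48  53  52  50  54  85 142 167 159]
190 [ 54  49  50  53  50  56  54  43  37  57  50 120 174 169 167 166 165 168
 170 171 171 175 164 155 137  61  46  54  54  55  63 128 169 162]
192 [ 56  45  53  52  54  55  51  41  18  26  93 137 126 110 104  89  77  64
  61  57  36  29  42  39  48  45  47  51  50  54  52  81 143 164]
```

Both views now agree: the rail's centreline is about 0.9 mm to rail −y of my estimate, and the hanger stands at −0.7 mm, so it is aligned. Feed in slowly, lowering 0.7 mm.

drive_tool(increments=[[255,0.4,0,0.07,0,0,0],[255,0.8,0,0.07,0,0,0],[255,1.2,0,0.07,0,0,0],[255,1.6,0,0.07,0,0,0],[255,2.0,0,0.07,0,0,0],[255,2.4,0,0.07,0,0,0],[255,2.7,0,0.07,0,0,0],[255,3.0,0,0.07,0,0,0],[255,3.3,0,0.07,0,0,0],[255,3.6,0,0.07,0,0,0],[255,3.9,0,0.07,0,0,0],[255,4.2,0,0.07,0,0,0]])

```text
t: 7.1
tcp_pos: [0.5413, -0.0339, 0.1512]
tool_rot: [0.777, 0.629, -0.0, -0.0]
force: [-0.7, 0.3, -0.6]
finger_gap: 0.155
```

```bash
cat > st.py <<'E'
from h import *
s=manip.sense();u=np.array([np.cos(YAW),np.sin(YAW),0]);v=np.array([-u[1],u[0],0]);b=s["tcp_pos"]-C;F=s["force"]
R=Ro.from_quat(s["tool_rot"]).as_matrix()
print("t %.2f rail x %.1f y %.1f z %.1f mm | F x %.1f y %.1f z %.1f | M %s | yaw %.4f gap %.3f"%(s["t"],b@u*1e3,b@v*1e3,b[2]*1e3,F@u,F@v,F[2],np.round(s["ft_torque"],2),np.arctan2(R[1,0],R[0,0]),s["finger_gap"]))
E
python3 st.py
```

```text
t 7.10 rail x -137.7 y 0.3 z 151.2 mm | F x 0.1 y 0.7 z -0.6 | M [-0.04  0.03  0.05] | yaw 1.3609 gap 0.155
```

drive_tool(increments=[[255,0.1,0.03,0,0,0,0],[255,0.3,0.05,0,0,0,0],[255,0.5,0.05,0,0,0,0],[255,0.7,0.05,0,0,0,0],[255,0.9,0.05,0,0,0,0],[255,1.1,0.05,0,0,0,0],[255,1.3,0.05,0,0,0,0],[255,1.5,0.05,0,0,0,0]])

```text
t: 7.9
tcp_pos: [0.5449, -0.0194, 0.1512]
tool_rot: [0.777, 0.629, -0.0, -0.0]
force: [0.4, 0.6, -1.5]
finger_gap: 0.16
```

```bash
python3 st.py
```

```text
t 7.90 rail x -122.7 y -0.2 z 151.2 mm | F x 0.7 y -0.2 z -1.5 | M [-0.02 -0.02  0.02] | yaw 1.3610 gap 0.160
```

drive_tool(increments=[[255,0.25,0,0,0,0,0],[255,0.5,0,0,0,0,0],[255,0.75,0,0,0,0,0],[255,1.0,0,0,0,0,0],[255,1.25,0,0,0,0,0],[255,1.5,0,0,0,0,0],[255,1.75,0,0,0,0,0],[255,2.0,0,0,0,0,0],[255,2.25,0,0,0,0,0],[255,2.5,0,0,0,0,0]])

```text
t: 8.9
tcp_pos: [0.5501, 0.0051, 0.1512]
tool_rot: [0.777, 0.629, -0.0, -0.0]
force: [0.6, -0.4, -1.0]
finger_gap: 0.157
```

```bash
python3 st.py && python3 - <<'E'
from h import *
import cv2
g=lambda im:np.clip(255*(im/255.)**0.6,0,255).astype(np.uint8)[:,:,::-1]
t=manip.snapshot("top");s=manip.snapshot("side")
a=cv2.resize(g(t)[180:250,170:330],(800,350),interpolation=cv2.INTER_CUBIC);b=cv2.resize(g(s)[120:220,240:400],(400,250),interpolation=cv2.INTER_CUBIC)
b=cv2.resize(g(s)[130:210,250:350],(400,320)[0:2],interpolation=cv2.INTER_CUBIC)[:250]
o=np.zeros((600,800,3),np.uint8);o[:350]=a;o[350:,:400]=b
cv2.imwrite("pics/g3.png",o)
E
```

```text
t 8.90 rail x -97.7 y -0.2 z 151.2 mm | F x -0.3 y -0.7 z -1.0 | M [-0.08  0.01  0.02] | yaw 1.3610 gap 0.157
```

View pics/g3.png

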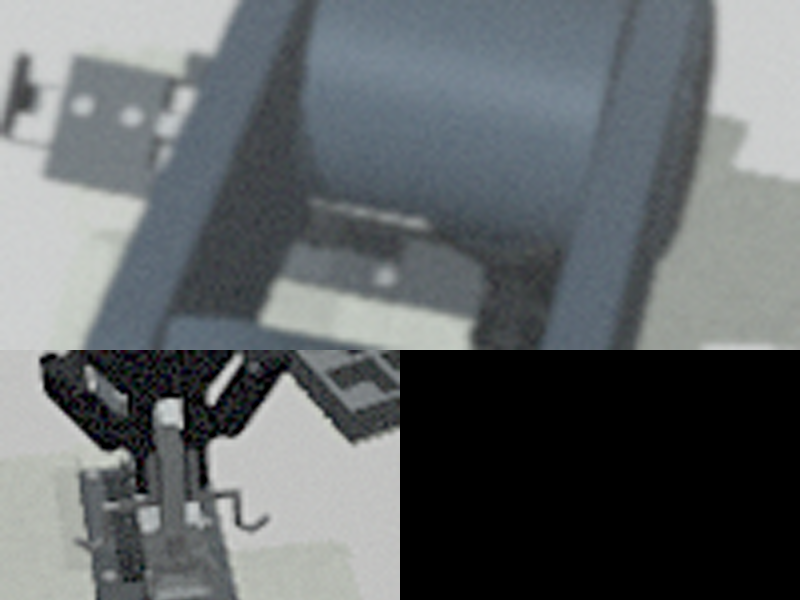

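Side crop: the bar at (172,460) stands midway between the two flared lip tips (148,517) and (197,515). The foot is under the lips with no contact force, so I'll continue.

drive_tool(increments=[[255,0.3,0,0,0,0,0],[255,0.6,0,0,0,0,0],[255,0.9,0,0,0,0,0],[255,1.2,0,0,0,0,0],[255,1.5,0,0,0,0,0],[255,1.8,0,0,0,0,0],[255,2.1,0,0,0,0,0],[255,2.4,0,0,0,0,0],[255,2.7,0,0,0,0,0],[255,3.0,0,0,0,0,0],[255,3.3,0,0,0,0,0],[255,3.6,0,0,0,0,0],[255,3.9,0,0,0,0,0],[255,4.2,0,0,0,0,0],[255,4.5,0,0,0,0,0],[255,4.8,0,0,0,0,0]])

```text
t: 10.6
tcp_pos: [0.5602, 0.0521, 0.1512]
tool_rot: [0.777, 0.629, -0.0, -0.0]
force: [-0.8, 0.3, -1.9]
finger_gap: 0.158
```

```bash
python3 st.py
```

```text
t 10.60 rail x -49.7 y -0.2 z 151.2 mm | F x 0.2 y 0.9 z -1.9 | M [ 0.   -0.02 -0.03] | yaw 1.3610 gap 0.158
```

drive_tool(increments=[[255,0.25,0,0,0,0,0],[255,0.5,0,0,0,0,0],[255,0.75,0,0,0,0,0],[255,1.0,0,0,0,0,0],[255,1.25,0,0,0,0,0],[255,1.5,0,0,0,0,0],[255,1.75,0,0,0,0,0],[255,2.0,0,0,0,0,0],[255,2.25,0,0,0,0,0],[255,2.5,0,0,0,0,0],[255,2.75,0,0,0,0,0],[255,3.0,0,0,0,0,0]])

```text
t: 11.8
tcp_pos: [0.5664, 0.0814, 0.1513]
tool_rot: [0.777, 0.629, -0.0, -0.0]
force: [0.4, 0.9, -1.5]
finger_gap: 0.159
```

```bash
python3 st.py
```

```text
t 11.80 rail x -19.7 y -0.2 z 151.3 mm | F x 1.0 y -0.2 z -1.5 | M [ 0.01 -0.03 -0.04] | yaw 1.3610 gap 0.159
```

drive_tool(increments=[[255,0.15,0,0,0,0,0],[255,0.3,0,0,0,0,0],[255,0.45,0,0,0,0,0],[255,0.6,0,0,0,0,0],[255,0.75,0,0,0,0,0],[255,0.9,0,0,0,0,0],[255,1.05,0,0,0,0,0],[255,1.2,0,0,0,0,0],[255,1.35,0,0,0,0,0],[255,1.5,0,0,0,0,0]])

```text
t: 12.8
tcp_pos: [0.5695, 0.096, 0.1513]
tool_rot: [0.777, 0.629, 0.0, -0.0]
force: [-0.1, 0.7, -2.6]
finger_gap: 0.159
```

```bash
python3 st.py
```

```text
t 12.80 rail x -4.8 y -0.2 z 151.3 mm | F x 0.6 y 0.2 z -2.6 | M [ 0.02 -0.03  0.02] | yaw 1.3610 gap 0.159
```

drive_tool(increments=[[255,0.15,0,0,0,0,0],[255,0.3,0,0,0,0,0],[255,0.45,0,0,0,0,0],[255,0.6,0,0,0,0,0],[255,0.75,0,0,0,0,0],[255,0.9,0,0,0,0,0],[255,1.0,0,0,0,0,0]])

```text
t: 13.5
tcp_pos: [0.5721, 0.1051, 0.1514]
tool_rot: [0.777, 0.629, -0.0, 0.001]
force: [0.6, -2.3, -1.0]
finger_gap: 0.153
```

```bash
python3 st.py
```

```text
t 13.50 rail x 4.7 y -0.8 z 151.4 mm | F x -2.2 y -1.0 z -1.0 | M [-0.57 -0.13 -0.03] | yaw 1.3615 gap 0.153
```

drive_tool(increments=[[255,0.1,0,0,0,0,0],[255,0.2,0,0,0,0,0],[255,0.3,0,0,0,0,0],[255,0.4,0,0,0,0,0],[255,0.4,0,0,0,0,0]])

```text
t: 14.0
tcp_pos: [0.5729, 0.1092, 0.1514]
tool_rot: [0.777, 0.629, 0.0, 0.0]
force: [2.1, -3.8, -0.8]
finger_gap: 0.155
```

```bash
python3 st.py
```

```text
t 14.00 rail x 8.8 y -0.8 z 151.4 mm | F x -3.3 y -2.9 z -0.8 | M [-0.86 -0.37  0.02] | yaw 1.3611 gap 0.155
```

drive_tool(increments=[[255,0.1,0,0,0,0,0],[255,0.2,0,0,0,0,0],[255,0.3,0,0,0,0,0],[255,0.4,0,0,0,0,0],[255,0.4,0,0,0,0,0]])

```text
t: 14.5
tcp_pos: [0.5738, 0.1123, 0.1514]
tool_rot: [0.777, 0.629, -0.0, 0.001]
force: [2.3, -6.6, -1.1]
finger_gap: 0.152
```

```bash
python3 st.py
```

```text
t 14.50 rail x 12.1 y -1.1 z 151.4 mm | F x -6.0 y -3.6 z -1.1 | M [-1.4  -0.43 -0.02] | yaw 1.3617 gap 0.152
```

drive_tool(increments=[[255,0.1,0,0,0,0,0],[255,0.2,0,0,0,0,0],[255,0.3,0,0,0,0,0],[255,0.4,0,0,0,0,0],[255,0.4,0,0,0,0,0]])

```text
t: 15.0
tcp_pos: [0.5744, 0.1143, 0.1517]
tool_rot: [0.777, 0.63, -0.002, 0.002]
force: [0.7, -11.7, 0.8]
finger_gap: 0.154
```

```bash
python3 st.py
```

```text
t 15.00 rail x 14.1 y -1.2 z 151.7 mm | F x -11.3 y -3.1 z 0.8 | M [-2.35 -0.11  0.03] | yaw 1.3629 gap 0.154
```

drive_tool(increments=[[255,0.1,0,0,0,0,0],[255,0.2,0,0,0,0,0],[255,0.3,0,0,0,0,0],[255,0.4,0,0,0,0,0],[255,0.4,0,0,0,0,0]])

```text
t: 15.5
tcp_pos: [0.5761, 0.1217, 0.1518]
tool_rot: [0.777, 0.629, 0.001, 0.0]
force: [3.4, -2.1, 0.6]
finger_gap: 0.154
```

```bash
python3 st.py
```

```text
t 15.50 rail x 21.8 y -1.3 z 151.8 mm | F x -1.4 y -3.7 z 0.6 | M [-0.38 -0.58  0.  ] | yaw 1.3609 gap 0.154
```

drive_tool(increments=[[255,0.1,0,0,0,0,0],[255,0.2,0,0,0,0,0],[255,0.3,0,0,0,0,0],[255,0.4,0,0,0,0,0],[255,0.4,0,0,0,0,0]])

```text
t: 16.0
tcp_pos: [0.5764, 0.125, 0.1517]
tool_rot: [0.777, 0.629, 0.0, 0.001]
force: [3.3, -3.8, 1.7]
finger_gap: 0.16
```

```bash
python3 st.py
```

```text
t 16.00 rail x 25.0 y -0.9 z 151.7 mm | F x -3.0 y -4.0 z 1.7 | M [-0.86 -0.66  0.01] | yaw 1.3617 gap 0.160
```

drive_tool(increments=[[255,0.1,0,0,0,0,0],[255,0.2,0,0,0,0,0],[255,0.3,0,0,0,0,0],[255,0.3,0,0,0,0,0]])

```text
t: 16.4
tcp_pos: [0.577, 0.1279, 0.1517]
tool_rot: [0.777, 0.63, 0.0, 0.001]
force: [2.9, -4.4, -0.3]
finger_gap: 0.157
```

```bash
python3 st.py
```

```text
t 16.40 rail x 28.0 y -0.9 z 151.7 mm | F x -3.7 y -3.8 z -0.3 | M [-0.8  -0.54  0.03] | yaw 1.3619 gap 0.157
```

drive_tool(increments=[[255,0.1,0,0,0,0,0],[255,0.2,0,0,0,0,0],[255,0.3,0,0,0,0,0],[255,0.3,0,0,0,0,0]])

```text
t: 16.8
tcp_pos: [0.5776, 0.1308, 0.1517]
tool_rot: [0.777, 0.63, 0.0, 0.001]
force: [4.0, -4.2, 1.0]
finger_gap: 0.158
```

```bash
python3 st.py
```

```text
t 16.80 rail x 30.9 y -0.8 z 151.7 mm | F x -3.3 y -4.8 z 1.0 | M [-0.84 -0.54  0.04] | yaw 1.3619 gap 0.158
```

drive_tool(increments=[[255,0.1,0,0,0,0,0],[255,0.2,0,0,0,0,0],[255,0.2,0,0,0,0,0]])

```text
t: 17.1
tcp_pos: [0.578, 0.1327, 0.1517]
tool_rot: [0.777, 0.63, 0.0, 0.001]
force: [3.1, -4.1, 0.5]
finger_gap: 0.159
```

```bash
python3 st.py
```

```text
t 17.10 rail x 32.9 y -0.8 z 151.7 mm | F x -3.4 y -3.8 z 0.5 | M [-0.85 -0.56  0.01] | yaw 1.3619 gap 0.159
```

drive_tool(increments=[[255,0.1,0,0,0,0,0],[255,0.2,0,0,0,0,0],[255,0.3,0,0,0,0,0],[255,0.3,0,0,0,0,0]])

```text
t: 17.5
tcp_pos: [0.5786, 0.1357, 0.1517]
tool_rot: [0.777, 0.63, 0.0, 0.001]
force: [2.9, -4.1, 1.2]
finger_gap: 0.154
```

```bash
python3 st.py
```

```text
t 17.50 rail x 35.9 y -0.8 z 151.7 mm | F x -3.4 y -3.7 z 1.2 | M [-0.89 -0.59  0.1 ] | yaw 1.3620 gap 0.154
```

drive_tool(increments=[[255,0.1,0,0,0,0,0],[255,0.2,0,0,0,0,0],[255,0.2,0,0,0,0,0]])

```text
t: 17.8
tcp_pos: [0.579, 0.1376, 0.1517]
tool_rot: [0.777, 0.63, 0.0, 0.001]
force: [2.4, -3.7, 1.1]
finger_gap: 0.161
```

```bash
python3 st.py
```

```text
t 17.80 rail x 37.9 y -0.8 z 151.7 mm | F x -3.1 y -3.1 z 1.1 | M [-0.82 -0.59  0.07] | yaw 1.3620 gap 0.161
```

drive_tool(increments=[[255,0.1,0,0,0,0,0],[255,0.2,0,0,0,0,0],[255,0.2,0,0,0,0,0]])

```text
t: 18.1
tcp_pos: [0.5794, 0.1395, 0.1516]
tool_rot: [0.777, 0.63, 0.0, 0.001]
force: [2.2, -4.9, 1.7]
finger_gap: 0.158
```

```bash
python3 st.py
```

```text
t 18.10 rail x 39.9 y -0.8 z 151.6 mm | F x -4.3 y -3.2 z 1.7 | M [-0.84 -0.57  0.04] | yaw 1.3620 gap 0.158
```

drive_tool(increments=[[255,0.1,0,0,0,0,0],[255,0.2,0,0,0,0,0],[255,0.2,0,0,0,0,0]])

```text
t: 18.4
tcp_pos: [0.5796, 0.1405, 0.1517]
tool_rot: [0.777, 0.63, -0.001, 0.001]
force: [2.9, -6.9, 1.9]
finger_gap: 0.158
```

```bash
python3 st.py
```

```text
t 18.40 rail x 40.8 y -0.8 z 151.7 mm | F x -6.1 y -4.3 z 1.9 | M [-1.38 -0.47  0.09] | yaw 1.3627 gap 0.158
```

drive_tool(increments=[[255,0.1,0,0,0,0,0],[255,0.2,0,0,0,0,0],[255,0.2,0,0,0,0,0]])

```text
t: 18.7
tcp_pos: [0.5799, 0.1419, 0.1517]
tool_rot: [0.777, 0.63, -0.001, 0.002]
force: [0.7, -8.9, 3.1]
finger_gap: 0.155
```

```bash
python3 st.py
```

```text
t 18.70 rail x 42.3 y -0.8 z 151.7 mm | F x -8.5 y -2.6 z 3.1 | M [-1.64 -0.43  0.06] | yaw 1.3629 gap 0.155
```

Buffer contact is at about 40.3 mm, so the snap should come near 45 and the hard stop near 48.

drive_tool(increments=[[255,0.1,0,0,0,0,0],[255,0.15,0,0,0,0,0],[255,0.15,0,0,0,0,0]])

```text
t: 19.0
tcp_pos: [0.5801, 0.1428, 0.1518]
tool_rot: [0.777, 0.63, -0.002, 0.002]
force: [3.3, -10.4, 3.5]
finger_gap: 0.155
```

```bash
python3 st.py
```

```text
t 19.00 rail x 43.3 y -0.8 z 151.8 mm | F x -9.5 y -5.4 z 3.5 | M [-1.88 -0.39  0.1 ] | yaw 1.3631 gap 0.155
```

drive_tool(increments=[[255,0.1,0,0,0,0,0],[255,0.1,0,0,0,0,0]])

```text
t: 19.2
tcp_pos: [0.5803, 0.1437, 0.1518]
tool_rot: [0.777, 0.63, -0.002, 0.002]
force: [2.1, -9.3, 2.4]
finger_gap: 0.158
```

```bash
python3 st.py
```

```text
t 19.20 rail x 44.2 y -0.8 z 151.8 mm | F x -8.6 y -3.9 z 2.4 | M [-1.91 -0.38  0.06] | yaw 1.3631 gap 0.158
```

drive_tool(increments=[[255,0.1,0,0,0,0,0],[255,0.1,0,0,0,0,0]])

```text
t: 19.4
tcp_pos: [0.5804, 0.145, 0.1518]
tool_rot: [0.777, 0.63, -0.002, 0.001]
force: [2.1, -7.8, 3.0]
finger_gap: 0.155
```

```bash
python3 st.py
```

```text
t 19.40 rail x 45.5 y -0.7 z 151.8 mm | F x -7.2 y -3.7 z 3.0 | M [-1.62 -0.36 -0.08] | yaw 1.3625 gap 0.155
```

drive_tool(increments=[[255,0.1,0,0,0,0,0],[255,0.1,0,0,0,0,0]])

```text
t: 19.6
tcp_pos: [0.5806, 0.146, 0.1518]
tool_rot: [0.777, 0.63, -0.002, 0.002]
force: [1.4, -10.2, 3.6]
finger_gap: 0.159
```

```bash
python3 st.py
```

```text
t 19.60 rail x 46.4 y -0.7 z 151.8 mm | F x -9.7 y -3.5 z 3.6 | M [-1.74 -0.36 -0.04] | yaw 1.3625 gap 0.159
```

drive_tool(increments=[[255,0.06,0,0,0,0,0],[255,0.06,0,0,0,0,0]])

```text
t: 19.8
tcp_pos: [0.5807, 0.1465, 0.1518]
tool_rot: [0.777, 0.63, -0.002, 0.002]
force: [1.7, -8.8, 3.5]
finger_gap: 0.157
```

```bash
python3 st.py
```

```text
t 19.80 rail x 46.9 y -0.7 z 151.8 mm | F x -8.3 y -3.5 z 3.5 | M [-1.82 -0.39 -0.05] | yaw 1.3626 gap 0.157
```

drive_tool(increments=[[255,-0.1,0,0,0,0,0],[255,-0.2,0,0,0,0,0],[255,-0.2,0,0,0,0,0]])

```text
t: 20.1
tcp_pos: [0.5806, 0.1458, 0.1517]
tool_rot: [0.777, 0.629, -0.0, 0.001]
force: [2.8, -6.4, 1.5]
finger_gap: 0.156
```

```bash
python3 st.py
```

```text
t 20.10 rail x 46.3 y -0.7 z 151.7 mm | F x -5.7 y -4.1 z 1.5 | M [-1.04 -0.47 -0.06] | yaw 1.3614 gap 0.156
```

drive_tool(increments=[[255,-0.1,0,0,0,0,0],[255,-0.2,0,0,0,0,0],[255,-0.2,0,0,0,0,0]])

```text
t: 20.4
tcp_pos: [0.5803, 0.1446, 0.1516]
tool_rot: [0.777, 0.629, 0.0, 0.0]
force: [3.3, -4.5, 2.1]
finger_gap: 0.16
```

```bash
python3 st.py
```

```text
t 20.40 rail x 45.0 y -0.6 z 151.6 mm | F x -3.7 y -4.2 z 2.1 | M [-0.8  -0.59 -0.06] | yaw 1.3612 gap 0.160
```

drive_tool(increments=[[255,-0.1,0,0,0,0,0],[255,-0.15,0,0,0,0,0],[255,-0.15,0,0,0,0,0]])

```text
t: 20.7
tcp_pos: [0.5802, 0.1442, 0.1516]
tool_rot: [0.777, 0.629, 0.001, -0.0]
force: [4.2, -0.5, 2.5]
finger_gap: 0.154
```

```bash
python3 st.py
```

```text
t 20.70 rail x 44.6 y -0.6 z 151.6 mm | F x 0.3 y -4.2 z 2.5 | M [-0.01 -0.75 -0.09] | yaw 1.3607 gap 0.154
```

drive_tool(increments=[[255,-0.1,0,0,0,0,0],[255,-0.1,0,0,0,0,0],[255,-0.1,0,0,0,0,0]])

```text
t: 21.0
tcp_pos: [0.5801, 0.1439, 0.1516]
tool_rot: [0.777, 0.629, 0.002, -0.001]
force: [4.5, 2.4, 2.1]
finger_gap: 0.158
```

```bash
python3 st.py
```

```text
t 21.00 rail x 44.3 y -0.6 z 151.6 mm | F x 3.3 y -3.9 z 2.1 | M [ 0.52 -0.83 -0.02] | yaw 1.3604 gap 0.158
```

Pulling back meets rising resistance at 44.3 mm, with the buffer about 4 mm in and the force on the tool now +3.3 N, so the catch is holding. Unload, then release.

drive_tool(increments=[[255,0.05,0.03,0,0,0,0],[255,0.08,0.06,0,0,0,0],[255,0.08,0.06,0,0,0,0]])

```text
t: 21.3
tcp_pos: [0.5802, 0.1439, 0.1515]
tool_rot: [0.777, 0.629, 0.001, -0.001]
force: [2.7, 3.1, 4.3]
finger_gap: 0.155
```

```bash
python3 st.py
```

```text
t 21.30 rail x 44.3 y -0.7 z 151.5 mm | F x 3.6 y -2.0 z 4.3 | M [ 0.69 -0.65 -0.03] | yaw 1.3607 gap 0.155
```

drive_tool(increments=[[255,0.05,0.03,-0.02,0,0,0],[255,0.08,0.05,-0.03,0,0,0],[255,0.08,0.05,-0.03,0,0,0]])

```text
t: 21.6
tcp_pos: [0.5803, 0.1439, 0.1516]
tool_rot: [0.777, 0.629, -0.0, -0.001]
force: [1.5, 3.2, 4.7]
finger_gap: 0.159
```

```bash
python3 st.py
```

```text
t 21.60 rail x 44.3 y -0.8 z 151.6 mm | F x 3.4 y -0.8 z 4.7 | M [ 0.64 -0.41 -0.07] | yaw 1.3609 gap 0.159
```

Loads are small, so I'll open, hold and retreat upward.

drive_tool(increments=[[200,0.05,0,0,0,0,0],[100,0.05,0,0,0,0,0],[0,0.05,0,0,0,0,0],[0,0.05,0,0,0,0,0],[0,0.05,0,0,0,0,0],[0,0.05,0,0,0,0,0],[0,0.05,0,0,0,0,0],[0,0.05,0,0,0,0,0],[0,0.05,0,0,0,0,0],[0,0.05,0,0,0,0,0]])

```text
t: 22.6
tcp_pos: [0.5809, 0.1443, 0.1516]
tool_rot: [0.777, 0.629, -0.0, -0.0]
force: [0.0, -0.0, -0.5]
finger_gap: 1.005
```

drive_tool(increments=[[0,0,0,-1,0,0,0],[0,0,0,-3,0,0,0],[0,0,0,-6,0,0,0],[0,0,0,-10,0,0,0],[0,0,0,-14,0,0,0],[0,0,0,-15,0,0,0],[0,0,0,-15,0,0,0]])

```text
t: 23.3
tcp_pos: [0.5821, 0.1443, 0.3046]
tool_rot: [0.777, 0.629, 0.002, 0.002]
force: [-0.2, 0.4, -0.4]
finger_gap: 1.001
```

```bash
python3 st.py; python3 -c "
from h import *
s=manip.sense();print(s['q'])"
```

```text
t 23.30 rail x 45.1 y -2.5 z 304.6 mm | F x 0.3 y 0.3 z -0.4 | M [-0.01  0.01  0.01] | yaw 1.3611 gap 1.001
[5.67711919e-02 4.17042975e-01 1.41246200e+00 2.45782286e-04
 1.30629453e+00 2.66409313e-01]
```

Move clear of the top camera's view: back along rail −x and to −rail y at this height.

drive_tool(increments=[[0,-4,0,0,0,0,0],[0,-8,0,0,0,0,0],[0,-12,0,0,0,0,0],[0,-16,0,0,0,0,0],[0,-20,0,0,0,0,0],[0,-24,0,0,0,0,0],[0,-28,0,0,0,0,0],[0,-32,0,0,0,0,0],[0,-36,0,0,0,0,0],[0,-36,0,0,0,0,0]])

```text
t: 24.3
tcp_pos: [0.5044, -0.2121, 0.2995]
tool_rot: [0.779, 0.627, -0.001, -0.001]
force: [0.1, 0.5, -0.3]
finger_gap: 0.998
```

```bash
python3 - <<'E'
from h import *
import cv2
g=lambda im:np.clip(255*(im/255.)**0.6,0,255).astype(np.uint8)[:,:,::-1]
t=manip.snapshot("top");s=manip.snapshot("side");np.savez("end.npz",t=t,s=s)
a=cv2.resize(g(t)[178:234,170:270],(800,448),interpolation=cv2.INTER_CUBIC)
o=np.zeros((600,800,3),np.uint8);o[:448]=a
cv2.imwrite("pics/e1.png",a)
cv2.imwrite("pics/e2.png",np.hstack([g(s)[60:360,150:500],cv2.resize(g(s)[95:170,245:325],(320,300),interpolation=cv2.INTER_CUBIC)]))
E
```

```text
(no output)
```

View pics/e1.png

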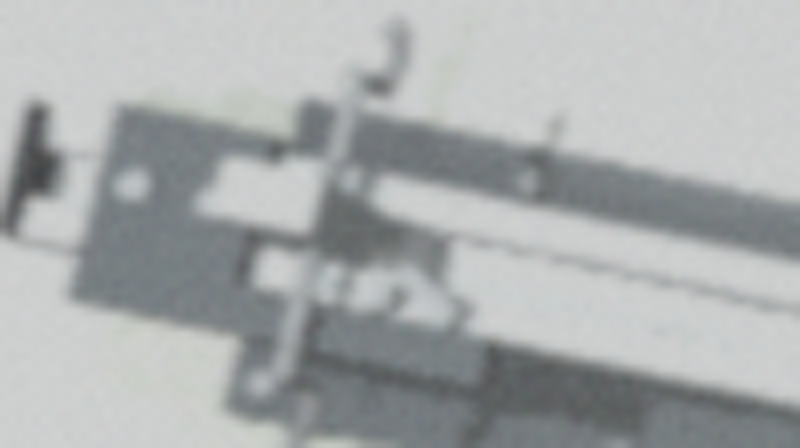

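View pics/e2.png

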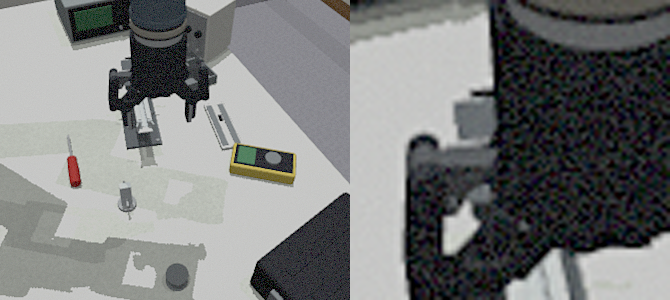

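Top: the hanger sits upright in the rail against the end block (block at (170,230), bar top at (275,200)). The side view shows the other objects unmoved. I'll compare the catch before and after.

```bash
python3 - <<'E'
from h import *
import cv2
g=lambda im:np.clip(255*(im/255.)**0.8*1.15,0,255).astype(np.uint8)
a=cv2.imread("pics/top0.png");b=np.load("end.npz")["t"][:,:,::-1]
c=[cv2.resize(g(x)[192:226,194:234],(400,340),interpolation=cv2.INTER_CUBIC) for x in(a,b)]
cv2.imwrite("pics/e3.png",np.hstack(c))
d=np.abs(a.astype(int)-b).sum(2)
# other objects (top view boxes) mean change
for n,(x0,y0,x1,y1) in dict(round=(330,255,372,285),mm=(325,85,392,158),bb=(247,108,328,152),spool=(428,242,458,268),driver=(232,298,312,322)).items():print(n,d[y0:y1,x0:x1].mean().round(1))
E
```

```text
round 116.9
mm 75.9
bb 91.3
spool 178.2
driver 59.5
```

View pics/e3.png

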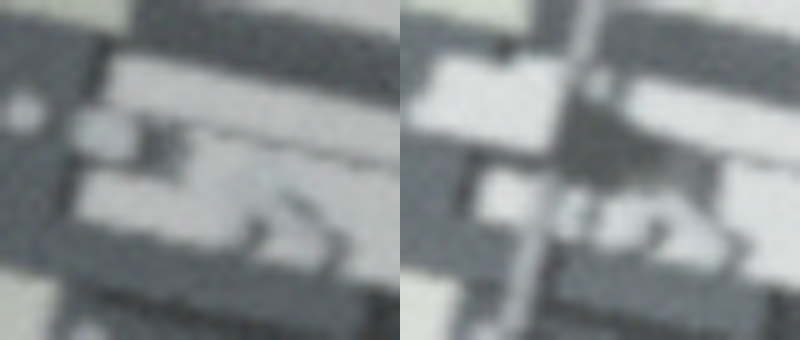

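The catch outline is in the same place before and after: its ramp edge runs from about (285,190) to (335,235) in both crops. A catch pushed aside 3–5 mm would appear 15–23 px lower. Together with the pull test, this says it is shut, so I'm handing in.

```bash
python3 st.py && python3 -c "
from station import manip
print(manip.sign_off())"
```

```text
t 24.40 rail x -315.5 y -0.2 z 299.7 mm | F x -0.2 y -0.5 z -0.4 | M [ 0.07 -0.03  0.  ] | yaw 1.3586 gap 1.003
the job is handed in; nothing more can be done
None
```

I gripped the lead hanger across its 14 mm faces, fed its foot into the rail mouth and slid it along to the end block. I then let go, backed the arm away and handed in at 24.4 s.

**Forces:** the highest force along the rail I read was about 11 N, as the bar went over the catch ramp. I only read force at the end of each move, so a brief higher peak between readings would not show.

**Catch and buffer:** the buffer touched at about 40.3 mm of travel along the rail. When I pulled back gently, the hanger stopped at 44.3 mm, so the catch is holding it with the buffer about 4 mm in. Before-and-after top crops show the catch outline in the same place, i.e. shut.

**Less certain points:**
- **Sideways force:** it did not drop to zero when the catch snapped. It stayed near 4 N until I eased the tool over, so the snap is judged from the pull test and the pictures.
- **Other objects:** a pixel comparison of the round hanger and other objects was useless, because lighting changed and the arm was in view. In the final side view they looked unmoved. The tool felt no force while backing away.

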